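# Fetch the fenced-in cake for weighing

## Task

The little cake in its tin is fenced in by three shakers on the tray. First move all three shakers off the tray and stand them on the green board, leaving the cake where it is; then take the cake tin out and set it upright on the middle of the scale's platform; and only then stand each shaker back on the middle of the pad that has its lid's colour, leaving the cake on the scale. Tip nothing over and leave the amber jar alone.

Things in the scene. Friction and masses are not known exactly. Their poses are not given: they have to be found in the camera images.
- dredger_red: Steel shaker (dredger) with a red lid: upright round cylinder, 50 mm diameter, 115 mm tall in all (the red lid is the top 20 mm, same diameter), about 0.25 kg. Origin: centre of its underside; z up along its axis. At the start it stands on the red pad.
- dredger_blue: Steel shaker (dredger) with a blue lid: upright round cylinder, 50 mm diameter, 115 mm tall in all (the blue lid is the top 20 mm, same diameter), about 0.25 kg. Origin: centre of its underside; z up along its axis. At the start it stands on the blue pad.
- dredger_yellow: Steel shaker (dredger) with a yellow lid: upright round cylinder, 50 mm diameter, 115 mm tall in all (the yellow lid is the top 20 mm, same diameter), about 0.25 kg. Origin: centre of its underside; z up along its axis. At the start it stands on the yellow pad.
- pad_red: Round red pad, fixed, 62 mm diameter, 3 mm thick, on the floor of the fixed aluminium tray (300 x 240 mm, floor 4 mm and rim 12 mm above the table). Origin: centre of the pad's underside; its top is 3 mm above. The pads lie 64 mm from the cake's first place: one nearer the robot, one left, one right; which colour lies where varies.
- pad_blue: Round blue pad, fixed, 62 mm diameter, 3 mm thick, on the floor of the fixed aluminium tray (300 x 240 mm, floor 4 mm and rim 12 mm above the table). Origin: centre of the pad's underside; its top is 3 mm above. The pads lie 64 mm from the cake's first place: one nearer the robot, one left, one right; which colour lies where varies.
- pad_yellow: Round yellow pad, fixed, 62 mm diameter, 3 mm thick, on the floor of the fixed aluminium tray (300 x 240 mm, floor 4 mm and rim 12 mm above the table). Origin: centre of the pad's underside; its top is 3 mm above. The pads lie 64 mm from the cake's first place: one nearer the robot, one left, one right; which colour lies where varies.
- cake_tin: Square aluminium tin, 54 x 54 mm, wall 36 mm high, with a brown baked cake in it (cake top 44 mm above the underside); 0.2 kg, stiff, grippable across opposite sides. Origin: centre of its underside; x, y square to its sides, z up. It starts on the tray floor, 12 mm from each of the three shakers around it; only the side away from the robot is free (tray rim 90 mm beyond that side).
- board: Green plastic board, the side area, fixed, lying flat on the table: 300 mm along its x, 120 mm along its y, 12 mm thick. Origin: centre of its underside; top face 12 mm above it. It lies left or right of the tray.
- scale: Kitchen weighing scale, fixed: square steel platform 150 x 150 mm whose flat top is 40 mm above the table; a low white console with a dark display, 20 mm high, reaches 52 mm beyond the platform on the side of its -x axis. Origin: at table height right under the platform's centre. It lies on the other side of the tray from the board.
- jar: Amber glass jar with a black cap, 56 mm diameter, 85 mm tall, standing on the table beyond the board or the scale. A bystander, not part of the job. Origin: centre of its underside.
Mind the look-alikes: they are no part of the job. What is shaped like the dredger_blue but turquoise is not meant.

How it is judged:
By the outcome, as a careful person would: the job done as asked, in the order asked, and still so for the second after the job is handed in, with the robot touching nothing.
It also fails if it takes over 144 s, if anything falls off the work surface, if the arm or the gripper's body presses on something with over 40 N, if the wrist force passes 120 N, or if a joint passes its speed limit or range.

## Robot

A 7-joint arm with a two-finger parallel gripper is mounted at the origin on the work surface. World frame = base frame: x ahead of the robot, y to its left, z up, the work surface at z = 0. Lengths are in mm, angles in rad, forces in N, time in s.
With the tool pointing down it reaches from about 425 to 875 mm from the base axis. Payload 8.4 kg.
Tool frame: the origin (TCP) lies at the very end of the fingers, on their centre line; the grasp point (between the pads) lies 19 mm behind it; x points along the fingers, z is the direction in which the jaws open and shut, and the axes are right-handed (so a half turn about x gives the same grasp; the last joint's range is limited). The gripper opens to 85 mm and grips with 20 to 120 N. Pads are 22 mm wide; open, the fingers measure 114 mm over their backs; the gripper's body (76 mm by 85 mm) begins 54 mm behind the grasp point. The pads swing forward as they close: fully open they stand 13 mm farther back than shut.
Start: joints at [-1.224, 0.333, 0.04, 1.465, -0.013, 1.343, -0.059], TCP at [280.264, 586.444, 231.308] pointing down, gripper open.
Joint ranges: [-2.58, 2.58], [-0.38, 2.09], [-1.3, 1.39], [0.25, 2.4], [-1.5, 4.64], [0.08, 2.09], [-2.65, 2.65]. Speed limits (rad/s): [2.22, 2.22, 2.79, 2.79, 3.14, 3.14, 3.14].

## Interface

Orientations are given as [roll, pitch, yaw] about the fixed x, y, z axes, in that order (R = Rz(yaw) Ry(pitch) Rx(roll)).
In Python, from cell import movep, move_straight, move_joints, set_gripper, wait, solve_ik, read_camera, PlanningError, finish_job, current_clock, current_joint_pos, current_dq, current_joint_efforts, current_tcp_pos, current_eef_rot, current_wrist_force, current_moment, current_finger_gap gives the robot as it stands. Calls block until the motion is done:
- movep(position, orientation): joint-space move of the TCP to a pose.
- move_straight(position, rate=150, orientation=None, f_stop=None): straight line of the TCP; orientation=None keeps the orientation; rate is the mean speed in mm/s. With f_stop (N) it stops when the force on the tool has changed by that much, and returns True; else False.
- move_joints(angles): joint-space move.
- set_gripper(opening): finger opening in mm; the grip force is fixed at half the most; returns when the fingers have stopped.
- wait(seconds).
- solve_ik(position, orientation): joint angles nearest the present ones, or None.
- read_camera(name): name is "scene" or "top" or "wrist"; returns a dict with "frame" (400x640x3 uint8, red, green, blue), "fx", "fy", "cx", "cy" (pixels), "rvec" (rotation vector, rad) and "tvec" (3), from world to camera coordinates, as OpenCV has them; the wrist camera has in their place "T_tool_cam" (4x4, takes a point from camera to tool coordinates, whose origin is the TCP and whose axes are the tool frame's). Camera axes: x right, y down, z forward; pixel columns grow to the right and rows downward; lengths in mm; the calibration is good to about 2 mm. A picture is of the moment at which its call begins: read the wrist's pose just before it. There is no depth.
A pose or a line that the arm cannot do raises PlanningError and nothing moves.
- finish_job(): hands the job in, once; it reports no verdict.
Readings, each from a call of its own:
- current_clock(): time.
- current_joint_pos(): joint angles.
- current_dq(): joint speeds.
- current_joint_efforts(): joint torques, N m.
- current_tcp_pos(): TCP position.
- current_eef_rot(): TCP orientation.
- current_wrist_force(): force on the tool from outside, world axes, zero at the start.
- current_moment(): the same for the moment, N m.
- current_finger_gap(): finger opening in mm.
Only numpy, scipy, OpenCV 4.12 (cv2) and the standard library are available. Lean on these libraries where they do the work, as an engineer would, in place of code of your own. Each camera call takes 0.05 s, during which the arm holds its last target.

## Working session

There is one attempt and no reset: what is moved stays moved. The work goes in short steps, each a Python script; the robot and the scene stay as the last script left them, time stands still between calls to the robot, and variables do not carry over. Pictures are saved under pics/ and viewed, and the job is handed in when it is done.

```bash
ls; mkdir -p pics
python3 - <<'E'
from cell import *
import cv2
for n in ("scene","top","wrist"):
    c=read_camera(n); cv2.imwrite(f"pics/{n}0.png",c["frame"][:,:,::-1])
    print(n,{k:v for k,v in c.items() if k!="frame"})
print(current_clock(),current_tcp_pos(),current_eef_rot(),current_finger_gap())
E
```

```text
pics
scene {'fx': 452.028085750558, 'fy': 452.028085750558, 'cx': 310.71077178952606, 'cy': 197.94035545047348, 'rvec': array([ 1.78876059,  1.85019404, -0.69621167]), 'tvec': array([  27.20392484, -435.71223386, 1443.53977844])}
top {'fx': 393.02401086869014, 'fy': 393.02401086869014, 'cx': 323.7420943521238, 'cy': 199.45484206365967, 'rvec': array([ 2.18931738, -2.17006994,  0.0543311 ]), 'tvec': array([  6.2493652 , 617.01146701, 808.62538279])}
wrist {'fx': 281.5161905028185, 'fy': 281.5161905028185, 'cx': 321.0114065319193, 'cy': 201.21997888012118, 'T_tool_cam': array([[-3.48827522e-04, -3.13632107e-01,  9.49544512e-01,
        -1.42422027e+02],
       [-2.59288375e-04, -9.49544509e-01, -3.13632202e-01,
         8.12297912e+01],
       [ 9.99999906e-01, -3.55609398e-04,  2.49906099e-04,
         8.72682040e-01],
       [ 0.00000000e+00,  0.00000000e+00,  0.00000000e+00,
         1.00000000e+00]])}
0.15 [280.13084442 586.13628817 230.62886532] [-3.08867594  1.56952925 -1.96367662] 85.69957355252323
```

View pics/top0.png

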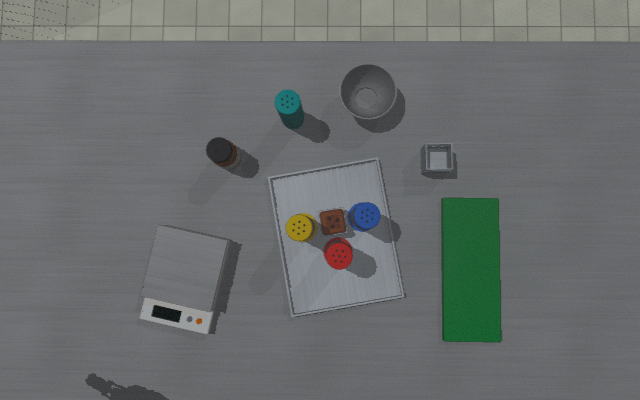

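View pics/scene0.png

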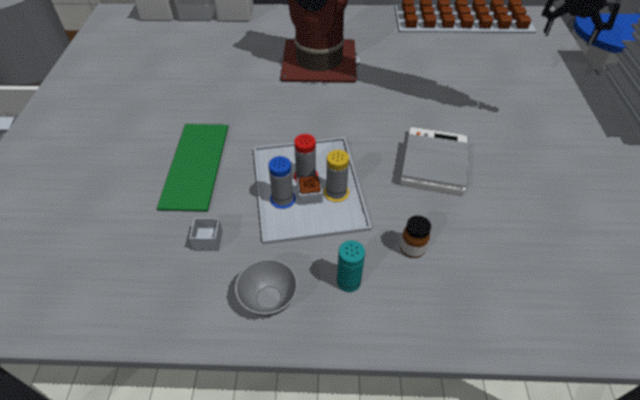

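View pics/wrist0.png

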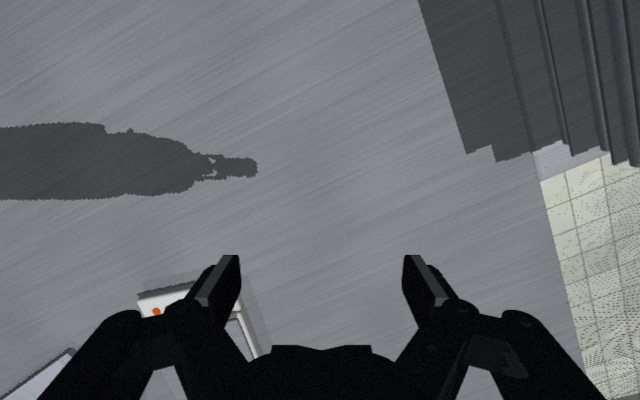

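Top view: the blue-lid shaker is at (366,216), and the turquoise look-alike is at (288,102). Red is at (339,254) and yellow at (300,228). The cake tin is at (333,222), with an empty tin look-alike at (438,158) plus the bowl at (368,92). The amber jar is at (222,152), the board at (471,270) and the scale at (188,268). I choose the three shakers on the tray and the tin with the brown cake.

```bash
cat > h.py <<'E'
from cell import *
import numpy as np, cv2
def ray(c,px):
    R,_=cv2.Rodrigues(c["rvec"]); K=np.array([[c["fx"],0,c["cx"]],[0,c["fy"],c["cy"]],[0,0,1]])
    p=np.atleast_2d(px).astype(float)
    d=(np.linalg.inv(K)@np.c_[p,np.ones(len(p))].T).T@R
    o=-R.T@c["tvec"]; return o,d
def toplane(c,px,z):
    o,d=ray(c,px); return o+d*((z-o[2])/d[:,2])[:,None]
def mask(f,name):
    h=cv2.cvtColor(f,cv2.COLOR_RGB2HSV)
    r={"red":(0,6),"blue":(105,125),"yellow":(20,34),"green":(50,75),"brown":(5,18),"turq":(85,98)}[name]
    m=cv2.inRange(h,(r[0],110,40),(r[1],255,255))
    if name=="red": m|=cv2.inRange(h,(174,110,40),(180,255,255))
    return m
def blobs(m,amin=60):
    cs,_=cv2.findContours(m,cv2.RETR_EXTERNAL,cv2.CHAIN_APPROX_NONE)
    return sorted([c for c in cs if cv2.contourArea(c)>amin],key=lambda c:-cv2.contourArea(c))
E
python3 - <<'E'
from h import *
for n in("top","scene"):
    c=read_camera(n); f=c["frame"]
    for col in("red","blue","yellow","green","brown","turq"):
        for b in blobs(mask(f,col),40)[:3]:
            (u,v),(w,hh),a=cv2.minAreaRect(b); z={"green":12,"brown":48}.get(col,122)
            print(n,col,cv2.contourArea(b),(round(u),round(v)),(round(w),round(hh)),round(a,1),toplane(c,[u,v],z).round(1)[0,:2], cv2.boundingRect(b))
            if n=="top" and col in("green",): print(toplane(c,cv2.boxPoints(cv2.minAreaRect(b)),12).round(0)[:,:2].tolist())
c=read_camera("top"); f=c["frame"]
cv2.imwrite("pics/crop1.png",cv2.resize(f[150:325,255:415],None,fx=3.4,fy=3.4,interpolation=cv2.INTER_CUBIC)[:,:,::-1])
cv2.imwrite("pics/crop2.png",cv2.resize(f[215:340,130:240],None,fx=4.5,fy=4.5,interpolation=cv2.INTER_CUBIC)[:,:,::-1])
E
```

```text
top red 667.5 (338, 253) (30, 28) 90.0 [512.  -17.1] (324, 238, 29, 31)
top blue 680.0 (364, 216) (28, 31) 90.0 [580.3 -63.6] (348, 202, 32, 29)
top yellow 662.0 (301, 227) (28, 30) 90.0 [558.9  51.5] (286, 213, 31, 29)
top green 8024.5 (471, 270) (144, 57) 89.2 [ 473.  -297.5] (442, 198, 59, 144)
[[623.0, -237.0], [625.0, -358.0], [327.0, -356.0], [324.0, -238.0]]
top brown 405.0 (332, 221) (23, 22) 80.5 [570.7  -6.9] (321, 209, 24, 25)
top turq 489.0 (288, 103) (27, 26) 9.5 [792.1  78.9] (275, 90, 27, 29)
scene red 1350.5 (318, 60) (41, 74) 90.0 [185.2   1.4] (281, 40, 75, 42)
scene red 387.5 (320, 26) (44, 36) 82.9 [1.3 1.4] (300, 2, 36, 47)
scene red 309.5 (305, 143) (19, 21) 78.7 [515.5 -18.8] (294, 134, 22, 20)
scene blue 1022.0 (620, 33) (32, 54) 45.0 [ 29.  865.4] (592, 13, 48, 40)
scene blue 387.5 (584, 25) (25, 22) 38.7 [-14.6 779.7] (573, 15, 23, 27)
scene blue 346.0 (280, 166) (20, 21) 90.0 [589.2 -69.9] (269, 156, 22, 21)
scene yellow 332.5 (338, 160) (19, 21) 90.0 [566.2  54.5] (327, 150, 22, 20)
scene yellow 64.0 (336, 195) (24, 12) 2.6 [667.6  51.2] (324, 188, 25, 14)
scene green 3879.0 (192, 167) (49, 98) 14.0 [ 490.2 -303.4] (157, 124, 71, 87)
scene brown 669.5 (510, 14) (27, 38) 90.0 [-224.8  640. ] (491, 0, 39, 28)
scene brown 292.0 (482, 13) (30, 14) 67.6 [-229.5  548.5] (473, 0, 20, 27)
scene brown 273.5 (464, 13) (29, 13) 70.3 [-228.5  486.4] (455, 0, 19, 27)
scene turq 1062.5 (350, 266) (25, 50) 4.6 [834.9  77.4] (337, 241, 28, 51)
```

View pics/crop1.png

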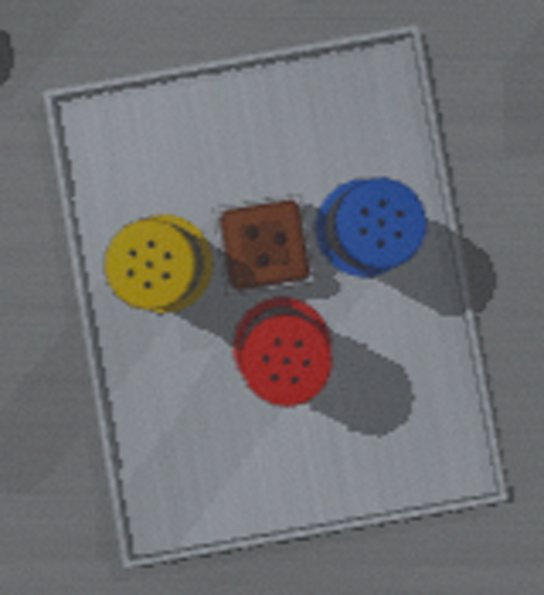

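View pics/crop2.png

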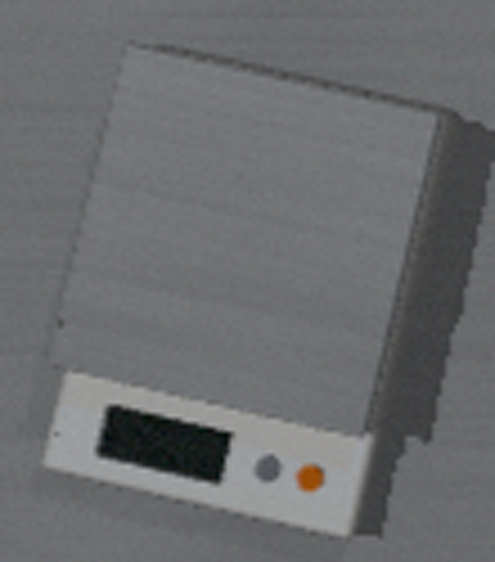

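Run:
```python
from h import *
c=read_camera("top")
k=lambda p,o,s:(np.array(p)+.5)/s+o-.5
tr=toplane(c,k([[45,95],[415,28],[508,492],[128,565]],[255,150],3.4),12)
print("tray",tr[:,:2].round(0).tolist(),tr.mean(0).round(1),[np.linalg.norm(tr[i]-tr[i-1]).round() for i in range(4)])
e=tr[0]-tr[3];print(np.degrees(np.arctan2(e[1],e[0])));e=tr[1]-tr[2];print(np.degrees(np.arctan2(e[1],e[0])))
sc=toplane(c,k([[128,43],[440,113],[365,434],[55,365]],[130,215],4.5),40)
print("scale",sc[:,:2].round(0).tolist(),sc.mean(0).round(1),[np.linalg.norm(sc[i]-sc[i-1]).round() for i in range(4)])
for n,p in dict(yellow=[149,265],red=[287,361],blue=[381,223]).items():
    print(n,toplane(c,k([p],[255,150],3.4),122).round(1)[0])
b=blobs(mask(c["frame"],"brown"))[0]; r=cv2.minAreaRect(b)
print(r,toplane(c,r[0],48).round(1)); q=toplane(c,cv2.boxPoints(r),48); print(q.round(0).tolist(),[np.degrees(np.arctan2(*(q[i]-q[i-1])[[1,0]])) for i in range(4)])
m=mask(c["frame"],"turq"); 
h=cv2.cvtColor(c["frame"],cv2.COLOR_RGB2GRAY)
print("jar cap",toplane(c,[220,149],85), "emptytin",toplane(c,[438,158],20),"bowl",toplane(c,[368,92],30))
# triangulate lids top+scene with top surface centre
```

```text
tray [[663.0, 132.0], [708.0, -101.0], [420.0, -158.0], [373.0, 75.0]] [541.  -12.8  12. ] [np.float64(296.0), np.float64(237.0), np.float64(293.0), np.float64(238.0)]
11.038299034092343
11.247766155856329
scale [[562.0, 353.0], [531.0, 209.0], [387.0, 239.0], [416.0, 381.0]] [473.7 295.4  40. ] [np.float64(149.0), np.float64(148.0), np.float64(148.0), np.float64(145.0)]
yellow [557.8  56.1 122. ]
red [506.9 -19.  122. ]
blue [581.7 -69.5 122. ]
((332.32000732421875, 221.23995971679688), (22.344575881958008, 22.061731338500977), 81.8698959350586) [[570.9  -6.6  48. ]]
[[590.0, 19.0, 48.0], [597.0, -25.0, 48.0], [552.0, -32.0, 48.0], [545.0, 12.0, 48.0]] [np.float64(8.70456364209471), np.float64(-81.3656835664392), np.float64(-171.51393611566598), np.float64(98.65583050843678)]
jar cap [[710.59915728 215.99638074  85.        ]] emptytin [[ 706.87836048 -229.25585873   20.        ]] bowl [[845.4048449  -80.16882704  30.        ]]
```

```bash
cat >> h.py <<'E'
TH=np.radians(10.8); CAKE=np.array([569.9,-6.7])
ex=np.array([np.cos(TH),np.sin(TH)]); ey=np.array([-np.sin(TH),np.cos(TH)])
PAD=dict(red=CAKE-64*ex,yellow=CAKE+64*ey,blue=CAKE-64*ey)
JAW=dict(red=np.radians(10.8-90),yellow=TH,blue=TH)
def O(phi): return [0,np.pi/2,phi]
def wrist(tag=None):
    from scipy.spatial.transform import Rotation as Ro
    p=np.array(current_tcp_pos()); r=Ro.from_euler("xyz",current_eef_rot()).as_matrix()
    c=read_camera("wrist"); T=np.eye(4); T[:3,:3]=r; T[:3,3]=p
    M=np.linalg.inv(T@c["T_tool_cam"]); c["rvec"]=cv2.Rodrigues(M[:3,:3])[0]; c["tvec"]=M[:3,3]
    if tag: cv2.imwrite(f"pics/{tag}.png",c["frame"][:,:,::-1])
    return c
def st(): print("t",round(current_clock(),2),np.round(current_tcp_pos(),1),"gap",round(current_finger_gap(),1),"F",np.round(current_wrist_force(),1))
E
python3 - <<'E'
from h import *
print(PAD)
for n in PAD:
    for dp in (0,np.pi): 
        for z in (66,220): 
            q=solve_ik([*PAD[n],z],O(JAW[n]+dp)); print(n,dp>0,z,None if q is None else np.round(q,2))
movep([*(PAD["red"]-20*ex),250],O(JAW["red"])); st()
c=wrist("w1")
for col in("red","yellow","blue","brown"):
    for b in blobs(mask(c["frame"],col),200)[:2]:
        print(col,cv2.contourArea(b),cv2.minEnclosingCircle(b))
E
```

```text
{'red': array([507.03361595, -18.69240413]), 'yellow': array([557.90759587,  56.16638405]), 'blue': array([581.89240413, -69.56638405])}
red False 66 [-0.74  0.25  0.78  2.02 -0.22  0.95 -1.23]
red False 220 [-0.77  0.03  0.75  1.85 -0.02  1.27 -1.4 ]
red True 66 [-0.6   0.23  0.61  2.02 -0.16  0.94  1.86]
red True 220 [-0.68  0.03  0.65  1.85 -0.02  1.27  1.74]
yellow False 66 [-0.65  0.33  0.55  1.89 -0.21  0.97  0.19]
yellow False 220 [-0.71  0.17  0.6   1.73 -0.1   1.28  0.1 ]
yellow True 66 [-1.11  0.61  1.22  1.91 -0.65  1.1  -2.58]
yellow True 220 None
blue False 66 [-0.56  0.43  0.74  1.84 -0.34  1.01  0.51]
blue False 220 [-0.61  0.25  0.78  1.67 -0.19  1.29  0.4 ]
blue True 66 [-0.85  0.67  1.22  1.85 -0.7   1.14 -2.33]
blue True 220 [-0.9   0.41  1.23  1.68 -0.4   1.33 -2.56]
t 2.64 [487.6 -21.5 250. ] gap 85.3 F [-0.2 -0.3  0.5]
red 2476.0 ((323.0, 163.58729553222656), 31.98068618774414)
yellow 3063.0 ((261.99334716796875, 101.4975814819336), 35.591575622558594)
blue 3142.0 ((384.0, 103.0), 36.13872146606445)
brown 1633.0 ((322.4711608886719, 103.59615325927734), 27.665687561035156)
```

View pics/w1.png

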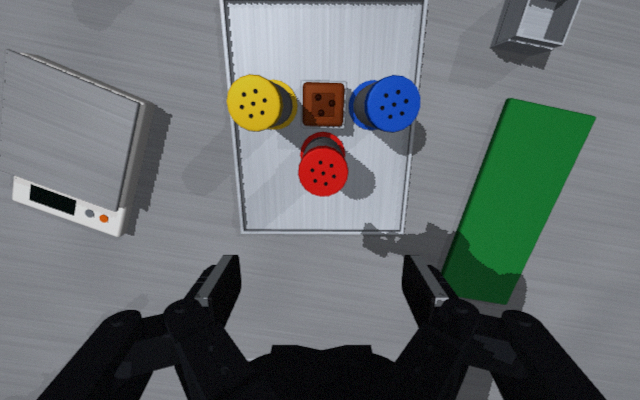

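The wrist view shows the centre holes of the lids at yellow (254,103), red (323,171) and blue (393,104), and the cake at (323,104). The scale corners are at (8,50), (146,100), (124,210) and (~20,178). I'll cast these as a cross-check.

Run:
```python
from h import *
c=wrist(); 
print(toplane(c,[[254,103],[323,171],[393,104]],122).round(1)[:,:2],toplane(c,[323,104],48).round(1))
s=toplane(c,[[8,50],[146,100],[124,210]],40);print(s.round(1)); print((s[0]+s[2])/2)
b=blobs(mask(c["frame"],"green"))[0];r=cv2.minAreaRect(b);print(toplane(c,cv2.boxPoints(r),12).round(0).tolist())
f=c["frame"]
cv2.imwrite("pics/crop3.png",cv2.resize(f[40:250,0:180],None,fx=2.8,fy=2.8,interpolation=cv2.INTER_CUBIC)[:,:,::-1])
```

```text
[[559.4  55.3]
 [509.7 -18.1]
 [582.4 -68.7]] [[571.5  -6.6  48. ]]
[[561.  350.7  40. ]
 [536.6 199.1  40. ]
 [390.5 228.2  40. ]]
[475.77526795 289.43652858  40.        ]
[[337.0, -233.0, 12.0], [639.0, -234.0, 12.0], [623.0, -356.0, 12.0], [304.0, -388.0, 12.0]]
```

View pics/crop3.png

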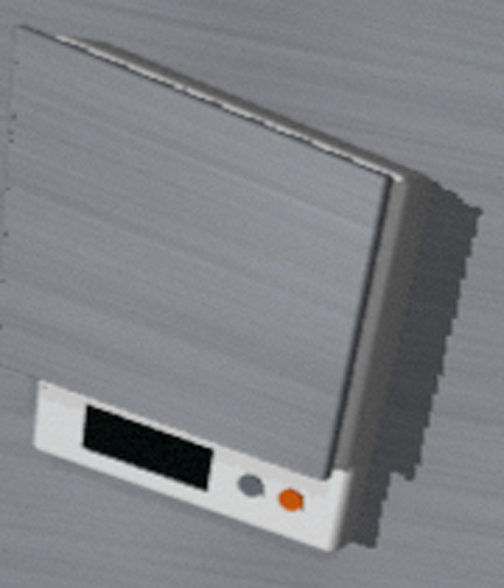

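```bash
sed -i 's/CAKE=np.array(\[569.9,-6.7\])/CAKE=np.array([570.7,-6.5])/' h.py
cat >> h.py <<'E'
BOARD=dict(red=np.array([375.,-297]),blue=np.array([475.,-297]),yellow=np.array([575.,-297]))
def pick(xy,z,phi,up,opening=None):
    movep([*xy,up],O(phi)); 
    hit=move_straight([*xy,z],rate=120,f_stop=12)
    if hit: print("HIT going down"); st(); raise SystemExit
    set_gripper(0); st()
    move_straight([*xy,up],rate=150); st()
def place(xy,z,phi,up,rel=85):
    movep([*xy,up],O(phi))
    move_straight([*xy,z+12],rate=150)
    hit=move_straight([*xy,z-1.5],rate=20,f_stop=5); print("contact",hit); st()
    set_gripper(rel); wait(0.2); st()
    move_straight([*xy,up],rate=150)
E
python3 - <<'E'
from h import *
for k in BOARD: print(k,[None if (q:=solve_ik([*BOARD[k],z],O(-np.pi/2))) is None else np.round(q,2) for z in(70,210)])
pick(PAD["red"],66,JAW["red"],210)
wrist("w2")
E
```

```text
red [array([-0.46,  0.28,  1.18,  2.1 , -0.32,  0.96, -0.68]), array([-0.68, -0.15,  1.19,  1.94,  0.15,  1.26, -1.11])]
blue [array([-0.43,  0.56,  1.17,  1.91, -0.59,  1.08, -0.58]), array([-0.49,  0.3 ,  1.17,  1.76, -0.29,  1.28, -0.82])]
yellow [array([-0.22,  0.6 ,  0.87,  1.68, -0.5 ,  1.1 , -0.78]), array([-0.32,  0.5 ,  1.03,  1.54, -0.44,  1.35, -0.82])]
t 4.83 [508.2 -18.4  66.5] gap 48.6 F [-2.2  0.2  5.3]
t 5.93 [507.2 -18.5 209.1] gap 49.0 F [-0.3  0.2 -2.3]
```

View pics/w2.png

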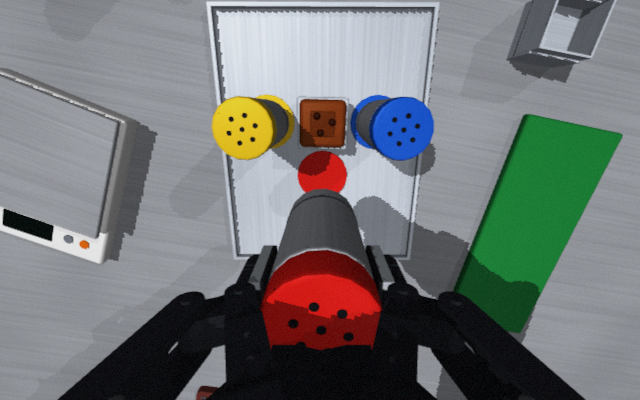

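The red shaker is upright in the grip at (320,310), and its red pad is exposed at (322,173). Yellow, blue and the cake have not moved.

Run:
```python
from h import *
place(BOARD["red"],71,-np.pi/2,210)
c=wrist("w3"); 
c=read_camera("top"); cv2.imwrite("pics/t3.png",c["frame"][:,:,::-1])
for n in("red",):
    for b in blobs(mask(c["frame"],n),100):
        (u,v),r=cv2.minEnclosingCircle(b); print(n,(u,v),r,toplane(c,[u,v],7).round(1),toplane(c,[u,v],127).round(1))
```

```text
contact True
t 8.73 [ 375.1 -296.9   71.5] gap 49.2 F [-0.8  0.8  7.6]
t 9.38 [ 374.6 -296.4   71.1] gap 85.1 F [0.2 0.1 0.3]
red (593.0, 383.5) 30.64728546142578 [[ 243.  -545.6    7. ]] [[ 288.5 -468.1  127. ]]
red (492.0, 331.5) 16.101341247558594 [[ 345.1 -341.2    7. ]] [[ 376.  -292.8  127. ]]
red (337.60992431640625, 251.67962646484375) 14.366900444030762 [[506.9 -18.6   7. ]] [[514.8 -16.2 127. ]]
```

View pics/w3.png

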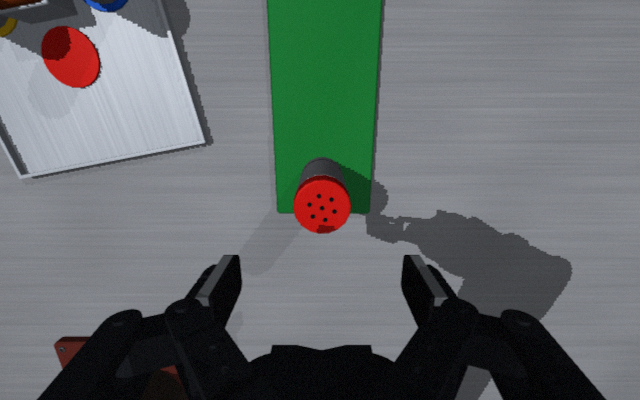

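View pics/t3.png

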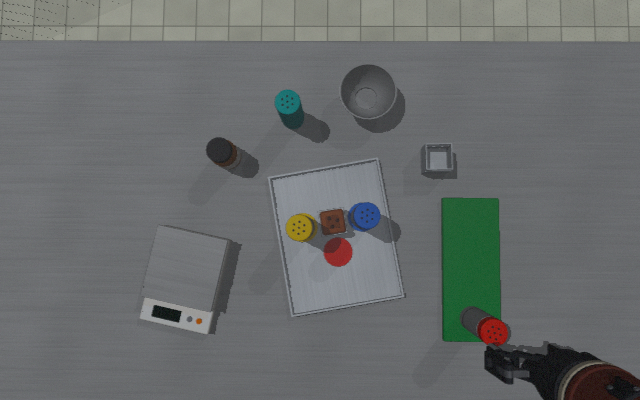

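Run:
```python
from h import *
for k in("blue","yellow"):
    pick(PAD[k],66,JAW[k],210)
    place(BOARD[k],71,-np.pi/2,210)
    print(k,"done")
movep([480,-60,300],O(-np.pi/2)); 
c=wrist("w4")
c=read_camera("scene"); cv2.imwrite("pics/s4.png",c["frame"][:,:,::-1]); c=read_camera("top"); cv2.imwrite("pics/t4.png",c["frame"][:,:,::-1])
for n,z in(("red",7),("blue",7),("yellow",7),("brown",48)):
    for b in blobs(mask(c["frame"],n),100):
        (u,v),r=cv2.minEnclosingCircle(b); print(n,(u,v),r,toplane(c,[u,v],z).round(1))
```

```text
t 13.85 [582.8 -69.4  66.6] gap 48.9 F [-3.1  0.5  6.7]
t 14.96 [582.2 -69.1 209.1] gap 48.7 F [-0.7  0.2 -2.1]
contact True
t 17.78 [ 475.1 -296.9   71.6] gap 49.0 F [-0.2  1.2  6.2]
t 18.43 [ 474.4 -296.4   71. ] gap 85.1 F [ 0.   0.6 -0.2]
blue done
t 22.64 [559.1  56.5  66.6] gap 48.7 F [-2.4  0.1  5.3]
t 23.75 [558.1  56.4 209.1] gap 48.9 F [ 0.1 -0.6 -3.1]
contact True
t 26.64 [ 575.  -296.9   71.7] gap 48.9 F [0.2 0.8 4.7]
t 27.29 [ 574.4 -296.4   70.7] gap 85.2 F [0.8 0.1 0.2]
yellow done
red (492.5, 349.0) 123.11082458496094 [[ 309.4 -341.6    7. ]]
red (369.0, 349.53466796875) 51.68976974487305 [[304.7 -85.5   7. ]]
red (599.0, 358.0) 51.400489807128906 [[ 294.4 -559.7    7. ]]
red (337.60992431640625, 251.67962646484375) 14.366900444030762 [[506.9 -18.6   7. ]]
blue (490.4264831542969, 276.2132263183594) 15.339611053466797 [[ 459.  -340.1    7. ]]
blue (361.8425598144531, 216.58816528320312) 14.327786445617676 [[581.9 -69.8   7. ]]
yellow (302.8999938964844, 227.10000610351562) 14.283665657043457 [[558.3  55.9   7. ]]
yellow (489.6072692871094, 221.61073303222656) 14.838836669921875 [[ 573.6 -340.5    7. ]]
brown (332.5, 221.5) 14.57748031616211 [[570.4  -7.   48. ]]
brown (514.5013427734375, 344.210693359375) 20.096281051635742 [[ 331.6 -368.4   48. ]]
brown (559.0, 357.0) 44.94450759887695 [[ 308.2 -454.7   48. ]]
brown (367.0, 333.5) 18.33721923828125 [[348.4 -77.4  48. ]]
brown (462.34869384765625, 307.35321044921875) 30.88645362854004 [[ 402.  -266.9   48. ]]
brown (470.5, 330.0) 22.8090877532959 [[ 358.  -282.4   48. ]]
brown (393.5, 331.125) 20.18092155456543 [[ 353.7 -130.    48. ]]
brown (357.0, 370.0) 17.02948570251465 [[277.3 -57.8  48. ]]
brown (417.8584899902344, 326.5660400390625) 13.234591484069824 [[ 363.3 -178.4   48. ]]
```

View pics/w4.png

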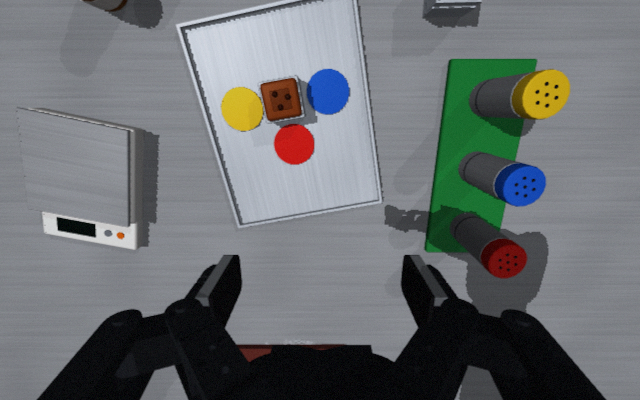

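View pics/t4.png

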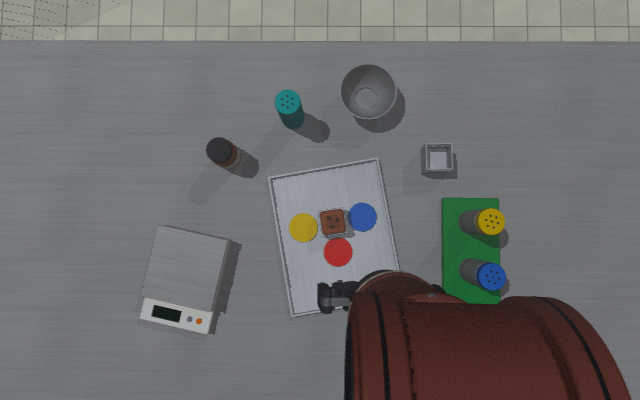

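View pics/s4.png

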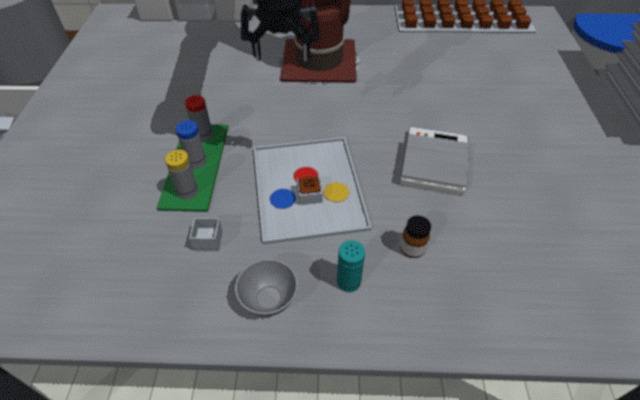

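All three shakers stand upright on the board in the scene view, at yellow (178,170), blue (189,143) and red (197,116). The cake is unmoved at (309,188). Next I'll cross-check the pads, cake and scale from the wrist view.

Run:
```python
from h import *
c=wrist(); f=c["frame"]
for n,z in(("red",7),("blue",7),("yellow",7),("brown",48)):
    for b in blobs(mask(f,n),500)[:2]:
        (u,v),_,_=cv2.fitEllipse(b); print(n,(round(u),round(v)),cv2.contourArea(b),toplane(c,[u,v],z).round(1))
cv2.imwrite("pics/crop4.png",cv2.resize(f[90:260,0:165],None,fx=3.4,fy=3.4,interpolation=cv2.INTER_CUBIC)[:,:,::-1])
for z in(46,150): print(solve_ik([474,294.5,z],O(np.radians(-100.9))))
```

```text
red (503, 258) 1333.5 [[ 311.4 -377.3    7. ]]
red (293, 144) 1227.5 [[508.7 -18.3   7. ]]
blue (520, 184) 1652.0 [[ 444.4 -376.7    7. ]]
blue (327, 91) 1462.5 [[583.1 -69.3   7. ]]
yellow (541, 94) 2203.5 [[ 578.7 -377.1    7. ]]
yellow (241, 109) 1381.0 [[559.7  56.2   7. ]]
brown (281, 99) 1278.0 [[571.6  -7.2  48. ]]
[-0.69918546  0.32088878  0.0739732   1.89217496 -0.02909325  0.9295506
 -2.37260611]
[-0.69719134  0.2058496   0.06977758  1.7986995  -0.01570204  1.13757746
 -2.38332744]
```

View pics/crop4.png

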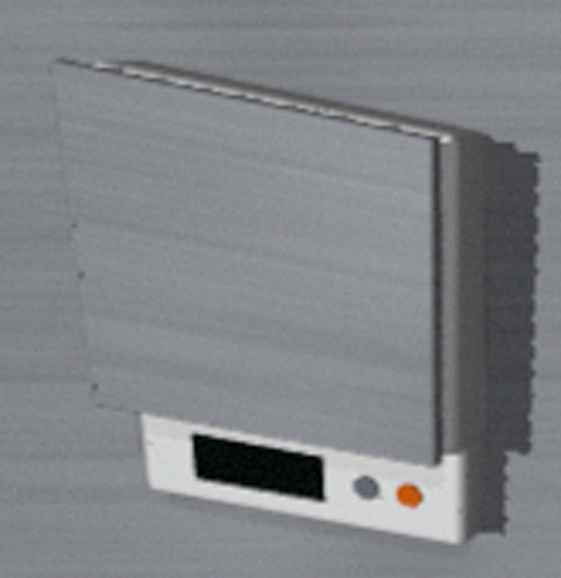

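Run:
```python
from h import *
c=wrist()
p=(np.array([[58,62],[440,137],[437,465],[95,402]])+.5)/3.4+[0,90]-.5
s=toplane(c,p,40); print(s.round(1).tolist(),s.mean(0).round(1),[np.linalg.norm(s[i]-s[i-1]).round(1) for i in range(4)])
for z in(46,150): print(solve_ik([474,294.5,z],O(np.radians(-10.9))))
pick(CAKE,11,TH,130)
wrist("w5")
```

```text
[[561.2, 351.5, 40.0], [531.9, 205.9, 40.0], [386.9, 238.8, 40.0], [417.7, 384.3, 40.0]] [474.4 295.1  40. ] [np.float64(147.3), np.float64(148.6), np.float64(148.7), np.float64(148.8)]
[-0.748507    0.32134553  0.13152507  1.89474994 -0.05174457  0.92873017
 -0.78287875]
[-0.74943891  0.20519336  0.12908823  1.80136324 -0.028913    1.13685588
 -0.80111133]
t 32.77 [571.4  -6.4  11.9] gap 52.8 F [-0.3  0.1  6.8]
t 33.71 [570.   -6.5 129. ] gap 52.9 F [ 0.1 -0.6 -3.1]
```

View pics/w5.png

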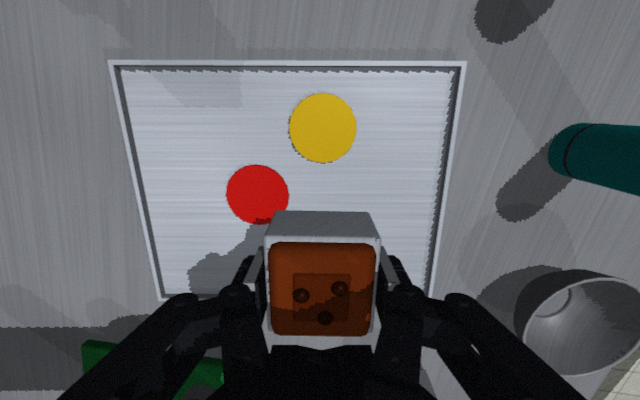

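The tin sits square in the jaws at (322,285), so I'll place it on the scale.

Run:
```python
from h import *
place(np.array([474.2,295]),47,np.radians(-10.9),150)
movep([480,60,300],O(TH))
c=wrist("w6"); c=read_camera("top"); f=c["frame"]
cv2.imwrite("pics/t6.png",f[:,:,::-1])
cv2.imwrite("pics/crop6.png",cv2.resize(f[215:340,130:240],None,fx=4.5,fy=4.5,interpolation=cv2.INTER_CUBIC)[:,:,::-1])
b=min(blobs(mask(f,"brown"),100),key=lambda b:abs(cv2.fitEllipse(b)[0][0]-190)); r=cv2.minAreaRect(b); print(r,toplane(c,r[0],84)); st()
```

```text
contact True
t 36.28 [474.2 295.1  48. ] gap 53.2 F [-1.3  0.1  6.4]
t 36.91 [473.5 294.6  47.2] gap 84.5 F [-0.4  0.6  0.2]
((191.3800048828125, 317.3123779296875), (39.59982681274414, 68.74510955810547), 70.64100646972656) [[383.83302804 262.67344546  84.        ]]
t 38.92 [479.7  61.4 298.8] gap 85.3 F [-0.   0.7  0.5]
```

View pics/t6.png

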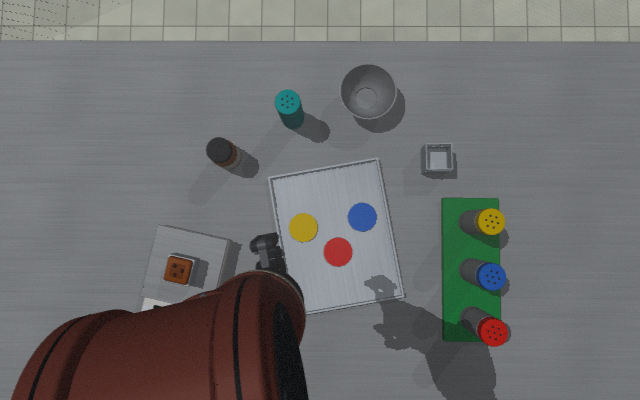

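View pics/crop6.png

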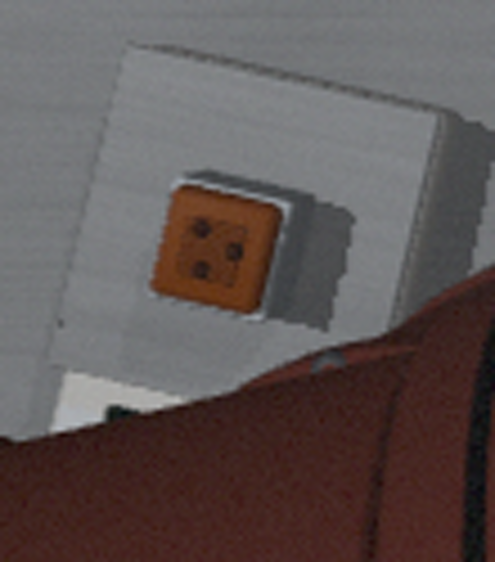

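Run:
```python
from h import *
c=read_camera("top"); p=(np.array([215,248])+.5)/4.5+[130,215]-.5; print("cake",toplane(c,p,84).round(1))
for k in("red","blue","yellow"):
    pick(BOARD[k],71,-np.pi/2,210)
    place(PAD[k],66,JAW[k],210)
    print(k,"done")
movep([400,-250,300],O(-np.pi/2)); st()
wrist("w7")
for n in("top","scene"):
    c=read_camera(n); cv2.imwrite(f"pics/{n}7.png",c["frame"][:,:,::-1])
    if n=="top": cv2.imwrite("pics/crop7.png",cv2.resize(c["frame"][150:325,255:415],None,fx=3.4,fy=3.4,interpolation=cv2.INTER_CUBIC)[:,:,::-1]); cv2.imwrite("pics/crop8.png",cv2.resize(c["frame"][215:340,130:240],None,fx=4.5,fy=4.5,interpolation=cv2.INTER_CUBIC)[:,:,::-1])
```

```text
cake [[474.  292.8  84. ]]
t 42.13 [ 375.3 -297.3   71.6] gap 49.1 F [-1.2  0.9  6.1]
t 43.21 [ 374.5 -296.7  209.1] gap 48.8 F [-0.  -0.5 -3. ]
contact True
t 45.98 [507.8 -18.5  66.6] gap 48.7 F [-0.7 -0.4  6.6]
t 46.63 [507.  -18.4  66. ] gap 85.3 F [-0.   0.1 -0. ]
red done
t 50.57 [ 475.4 -296.9   71.7] gap 48.9 F [-2.2  2.1  5.8]
t 51.64 [ 474.5 -296.6  209. ] gap 48.9 F [-0.   0.4 -3.3]
contact True
t 54.41 [582.6 -69.4  66.6] gap 49.3 F [-1.   1.1  5.7]
t 55.06 [581.8 -69.2  65.8] gap 85.0 F [-0.  -0.  -0.3]
blue done
t 59.04 [ 575.3 -296.9   71.7] gap 48.7 F [-1.1  1.7  6.1]
t 60.12 [ 574.5 -296.6  208.8] gap 49.3 F [-0.   0.  -3.1]
contact True
t 63.04 [558.6  56.5  66.6] gap 48.9 F [-1.5 -0.5  5.6]
t 63.69 [557.7  56.3  65.8] gap 85.1 F [ 0.   0.4 -0.4]
yellow done
t 66.14 [ 400.5 -249.   299.7] gap 84.8 F [ 0.9 -0.1  0.1]
```

View pics/top7.png

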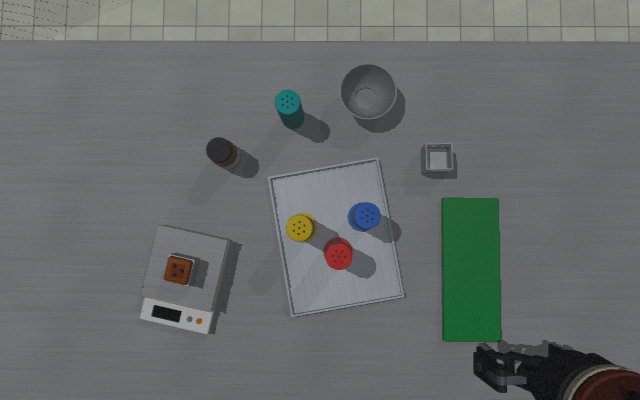

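View pics/scene7.png

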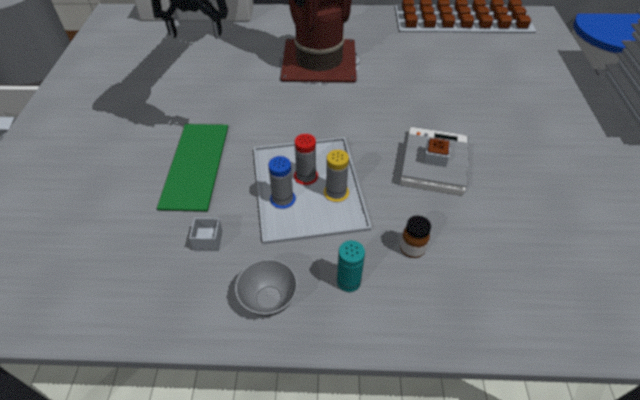

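View pics/crop7.png

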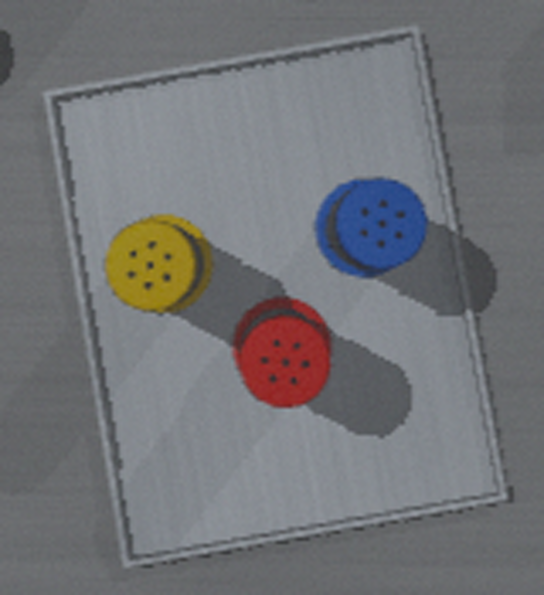

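View pics/crop8.png

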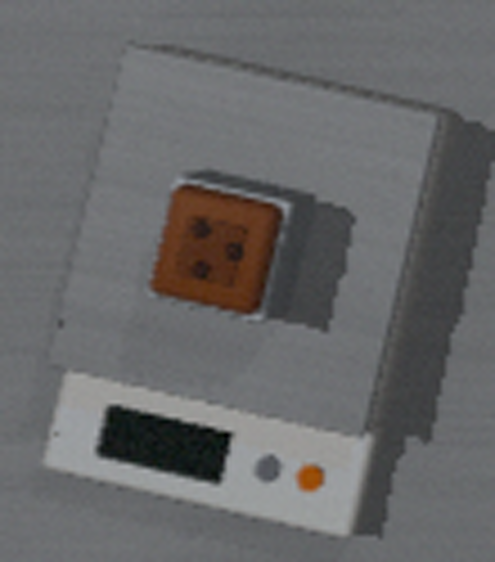

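The final pictures show everything upright. The central lid holes are back at their starting pixels to within about 1 px, and the cake is at (178,270) on the scale. The board is empty, and the jar and turquoise shaker are unmoved.

Run:
```python
from h import *
st(); finish_job(); print("handed in")
```

```text
t 66.29 [ 400.5 -249.1  299.7] gap 85.0 F [0.2 0.6 0.5]
the job is handed in; nothing more can be done
handed in
```

I did the job in the order asked and handed it in at about 66 s. All three shakers went to the green board, then the cake tin to the scale, then each shaker back to the pad of its lid's colour.

- **Shakers:** all three stand upright, with their lid centres within about 1 px (1–2 mm) of where they started.
- **Cake:** the tin is upright on the scale and measures about 2 mm from the platform's centre, roughly the accuracy of the calibration.
- **Everything else:** the jar and the turquoise look-alike look unmoved, and the gripper is clear of everything with wrist force near zero.

Two things disagreed:
- **Camera views:** the top and wrist cameras differed by 1–3 mm on the shakers and pads, so I used the mean.
- **Scale corners:** my first wrist reading of the scale corners was about 6 mm off because I picked one corner wrongly. Re-reading them brought it to within 1 mm of the top view.

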